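Nest the three mixing pans with their handles fanned

ROBOT

A 7-joint arm with a two-finger parallel gripper is mounted at the origin on the work surface. World frame = base frame: x ahead of the robot, y to its left, z up, the work surface at z = 0. Lengths are in m, angles in rad, forces in N, time in s.
With the tool pointing down it reaches from about 0.35 to 0.9 m from the base axis. Payload 8.1 kg.
Tool frame: the origin (TCP) lies at the centre of the arm's flange, where the gripper is bolted on; the fingertips stand 178 mm ahead of it and the grasp point (between the pads) lies 159 mm ahead of it; z points along the fingers, y is the direction in which the jaws open and shut (so a half turn about z gives the same grasp; the last joint's range is limited). The gripper opens to 92 mm and grips with 3 to 60 N. Pads are 19 mm wide; open, the fingers measure 130 mm over their backs; the gripper's body (75 mm by 190 mm) begins 47 mm behind the grasp point.
Start: joints at [1.184, 0.434, 0.025, 1.573, -0.012, 1.134, -0.075], TCP at [0.175, -0.6, 0.405] pointing down, gripper open.
Joint ranges: [-2.62, 2.62], [-0.44, 2.09], [-1.27, 1.32], [0.08, 2.57], [-1.32, 4.46], [0.12, 2], [-2.74, 2.74]. Speed limits (rad/s): [2.22, 2.22, 3.01, 3.01, 3.14, 3.14, 3.14].

INTERFACE

Orientations are given as a rotation vector (axis times angle).
In Python, from cell import arm gives the robot as it stands. The module is installed in compiled form; this text tells all that it offers.
- The arm moves only by the tool move_arm, never from a script. Its argument "steps" is a list of rows, each a list of 4 numbers: the shift along the tool's x, y, z in mm, then the turn about the tool's z in rad. In form: [[x, y, z, twist], ...]. A call has 1 to 20 rows; each row is the pose to reach, as a shift and turn from the pose commanded when the call began, along the tool's axes at that moment; what a row does not reach only later rows make up. A row lasts 1/8 s, in which the tool goes at most 62.5 mm and 10.7 degrees, less where a joint would pass 70% of its speed; a pose out of reach is approached as far as the arm can. A call with a gripper value outside its range is refused whole. "grip" is the finger opening in mm, from 0 to 91.8, set as the call begins (left out, the last holds). The fingers move at their own pace and stop on an object; "grip_force" is the grip in N (left out, the last holds). Time passes only in rows, so rows that repeat a pose let the fingers close. It gives the time, the measured TCP pose, the force and the opening at its end, in the units of the state.
- arm.observe(): the state, without advancing time (a new reading comes with each control period).
- arm.get_image(name): name is "side" or "top"; returns the picture (400x640x3 uint8, red, green, blue); there is no depth.
- arm.camera_info(name): a dict with "mtx" (3x3 intrinsics, pixels), "pose" (4x4, takes a point from camera to world coordinates). Camera axes: x right, y down, z forward; pixel columns grow to the right and rows downward; lengths in m; the calibration is good to about 2 mm. A picture is of the moment at which its call begins. camera_info takes no time and is no camera call.
- arm.sign_off(): hands the job in, once; it reports no verdict.
The state is a dict: "clock": time; "joints": joint angles; "dq": joint speeds; "joint_efforts": joint torques, N m; "position": TCP position; "ee_rot": TCP orientation; "force": force on the tool from outside, world axes, zero at the start; "ft_torque": the same for the moment, N m; "width": opening from 0.0 (shut) to 1.0 (fully open).
Only numpy, scipy, OpenCV 4.12 (cv2) and the standard library are available. Lean on these libraries where they do the work, as an engineer would, in place of code of your own. Each camera call takes 0.05 s, during which the arm holds its last target.

TASK

Put the set of three orange-handled steel pans away as one stack: first set the medium pan inside the large one, then the small pan inside the medium one, each sitting level on the floor of the one beneath. Fan the handles so that each clears the one below: turn each about 60 degrees round from the handle just beneath it, both steps going round the same way (either way will do). The white pan with the blue handle is not part of the set: leave it where it stands.

Things in the scene. Friction and masses are not known exactly. Their poses are not given: they have to be found in the camera images.
- large_pan_centre (a point): Large steel pan, the bottom of the stack, loose on the bench, 400 g: 130 mm rim diameter, 60 mm high, foot 104 mm wide, wall 2.5 mm, floor 4 mm. Level orange handle, 14 x 14 mm, starts at the rim, 85 mm long, underside 4 mm above rim height. Point: on the pan's axis, 30 mm over its foot; z up, x towards the handle's end.
- medium_pan_centre (a point): Medium steel pan, about 160 g: 100 mm rim diameter, 64 mm high, foot 80 mm wide, wall 2.5 mm, floor 4 mm. Level orange handle, 14 x 14 mm, starts at the rim, 80 mm long, underside 4 mm above rim height. Point: on the pan's axis, 32 mm over its foot; z up, x towards the handle's end. Seated in the large pan its foot is 4 mm above that pan's foot; 9 mm play all round.
- medium_pan_handle (a point): grip point on the medium pan's orange handle: at the middle of the handle's width and height, 78 mm from the pan's axis and 75 mm over its foot. x points outward along the handle, y across it, z up.
- small_pan_centre (a point): Small steel pan, about 100 g: 70 mm rim diameter, 68 mm high, foot 56 mm wide, wall 2.5 mm, floor 4 mm. Level orange handle, 14 x 14 mm, starts at the rim, 75 mm long, underside 4 mm above rim height. Point: on the pan's axis, 34 mm over its foot; z up, x towards the handle's end. Seated in the medium pan its foot is 4 mm above that pan's foot; 9 mm play all round.
- small_pan_handle (a point): grip point on the small pan's orange handle: at the middle of the handle's width and height, 70 mm from the pan's axis and 79 mm over its foot. x points outward along the handle, y across it, z up.
- blue_pan_centre (a point): Bystander to leave alone: a white pan with a blue handle, same size and shape as the medium pan. Point: on its axis, 32 mm over its foot; x towards the handle's end.
There are look-alikes about, which are no part of the job. What is shaped like the part that bears small_pan_centre but yellow is not meant.

How it is judged:
By the outcome, as a careful person would: the job done as asked, in the order asked, and still so for the second after the job is handed in, with the robot touching nothing.
It also fails if it takes over 64 s, if anything falls off the work surface, if the arm or the gripper's body presses on something with over 40 N, if the wrist force passes 120 N, or if a joint passes its speed limit or range.

## Working session

There is one attempt and no reset: what is moved stays moved. The work goes in short steps, Python scripts to look and compute and a tool call to move; the robot and the scene stay as the last step left them, time stands still between calls to the robot, and variables do not carry over. Pictures are saved under pics/ and viewed, and the job is handed in when it is done.

Besides the shell and the picture viewer there is one more tool, called after "Request:" as a command line: name --pt "numbers of a row" for each row, then --argument value for the rest. move_arm: Moves the arm, as the interface text tells. Its arguments: {"type":"object","properties":{"steps":{"type":"array"},"grip":{"type":"number"},"grip_force":{"type":"number"}},"required":["steps"]}

```bash
mkdir -p pics
python3 - <<'E'
from cell import arm
import cv2
for n in("side","top"):
    im=arm.get_image(n); cv2.imwrite(f"pics/{n}0.png",im[:,:,::-1])
    c=arm.camera_info(n);print(n,c)
print(arm.observe())
E
```

```text
side {'mtx': array([[414.36719667,   0.        , 316.72868809],
       [  0.        , 414.36719667, 200.57824877],
       [  0.        ,   0.        ,   1.        ]]), 'pose': array([[-0.88190886, -0.28986367,  0.37177388,  0.16423069],
       [-0.47118452,  0.51707104, -0.71457868,  0.68711986],
       [ 0.0148969 , -0.80536737, -0.5925888 ,  0.6719714 ],
       [ 0.        ,  0.        ,  0.        ,  1.        ]])}
top {'mtx': array([[421.84751228,   0.        , 319.70103314],
       [  0.        , 421.84751228, 192.31208934],
       [  0.        ,   0.        ,   1.        ]]), 'pose': array([[ 0.01235508, -0.99258653,  0.12091044,  0.38284151],
       [-0.99971628, -0.00979925,  0.02171012, -0.01156201],
       [-0.02036435, -0.12114437, -0.99242598,  1.22548125],
       [ 0.        ,  0.        ,  0.        ,  1.        ]])}
{'clock': 0.1, 'joints': array([ 1.18439837,  0.43517699,  0.02500981,  1.57398022, -0.01158281,
        1.1340208 , -0.07512595]), 'dq': array([-0.00053441, -0.00172568, -0.00018421, -0.00092751, -0.00167118,
        0.00065608, -0.00018892]), 'joint_efforts': array([ 3.02248613e-03, -6.69121957e+01,  9.88185257e-01, -3.15139353e+01,
       -6.04569633e-02,  3.74906184e-02,  5.14460453e-05]), 'position': array([ 0.17489812, -0.5998231 ,  0.404019  ]), 'ee_rot': array([-3.10866361e+00, -4.43909543e-01,  5.69712092e-04]), 'force': array([ 0.62836274, -0.23020511, -0.11709822]), 'ft_torque': array([ 0.04090034, -0.00479334, -0.06835917]), 'width': 0.9997743493843578}
```

View pics/side0.png

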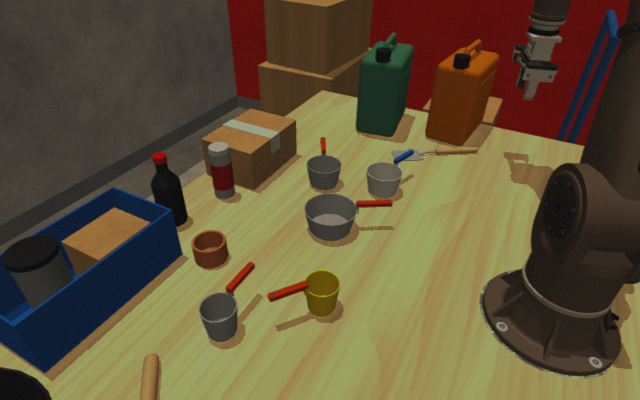

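View pics/top0.png

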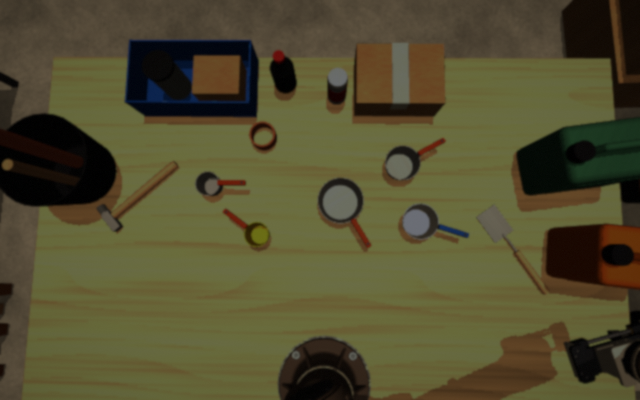

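The side view shows the large pan at (330,217) with its handle going right, the medium at (324,170), the small at (220,317), the yellow look-alike at (322,293) and the blue pan at (384,180). In the top view the large pan is at (341,202), the medium at (402,164) and the small at (209,184). Next I measure the handles and rims.

```bash
cat > h.py <<'E'
from cell import arm
import cv2, numpy as np
def ray(n,uv,z):
    c=arm.camera_info(n);K=c["mtx"];P=c["pose"]
    uv=np.atleast_2d(np.asarray(uv,float))
    d=np.c_[(uv-K[[0,1],[2,2]])/K[[0,1],[0,1]],np.ones(len(uv))]@P[:3,:3].T
    o=P[:3,3]; return (o+d*((z-o[2])/d[:,2])[:,None])[:,:2]
def proj(n,p):
    c=arm.camera_info(n);P=np.linalg.inv(c["pose"]);q=P[:3,:3]@np.asarray(p)+P[:3,3];q=c["mtx"]@q;return q[:2]/q[2]
def masks(n,im):
    hsv=cv2.cvtColor(im,cv2.COLOR_RGB2HSV)
    h,s,v=cv2.split(hsv)
    red=(((h<8)|(h>174))&(s>170)&(v>70)).astype(np.uint8)
    steel=((s<75)&(v>20)).astype(np.uint8)
    return red,steel,hsv
def blobs(m,amin=20):
    k,l,st,ce=cv2.connectedComponentsWithStats(m)
    return [(ce[i],st[i],l==i) for i in range(1,k) if st[i,4]>=amin]
E
python3 - <<'E'
from h import *
for n in("side","top"):
    im=cv2.cvtColor(cv2.imread(f"pics/{n}0.png"),cv2.COLOR_BGR2RGB)
    r,s,hsv=masks(n,im)
    print(n)
    for nm,m in(("red",r),("steel",s)):
        for c,st,_ in blobs(m): 
            if st[4]<4000: print(nm,c.round(1),st)
    big=cv2.resize(im,None,fx=1,fy=1)
    o=im.copy();o[r>0]=[0,255,0];o[s>0]=[255,0,255]
    cr=(slice(110,260),slice(180,480)) if n=="top" else (slice(120,350),slice(180,450))
    a=cv2.resize(o[cr],None,fx=2.6,fy=2.6,interpolation=0)
    cv2.imwrite(f"pics/{n}_m.png",a[:,:,::-1])
im=cv2.imread("pics/top0.png");hsv=cv2.cvtColor(im,cv2.COLOR_BGR2HSV)
for p in [(209,184),(200,184),(215,183),(230,183),(341,202),(325,202),(360,232),(430,148)]: print(p,hsv[p[1],p[0]])
E
```

```text
side
red [247.4  43.8] [ 227    0   40  101 3022]
red [586.3  86.7] [563  33  45 109 344]
red [594.5 104.8] [576  39  46 106 548]
red [323.  146.1] [322 138   3  16  42]
red [158.8 157.4] [152 152  14  12 145]
red [219.2 172. ] [216 167   8  11  32]
red [220.8 183.1] [217 178   8  12  34]
red [373.8 203.2] [357 201  35   6 165]
red [239.3 277.7] [227 263  27  30 232]
red [288.2 290.7] [269 282  39  19 277]
steel [544.9  24.4] [530  15  35  17 265]
steel [628.5  31.2] [617  21  23  33 207]
steel [536.2  61.2] [ 514   31   48   69 1681]
steel [383.7  49.5] [377  48  14   5  49]
steel [462.4  55.7] [456  54  14   5  43]
steel [218.8 153.5] [208 142  23  24 465]
steel [388.1 174.1] [ 366  149   70   49 1276]
steel [323.4 171.2] [307 154  34  36 967]
steel [561.4 205.4] [ 537  173   42   69 1256]
steel [224.4 193.4] [215 187  19  12 144]
steel [330.  215.5] [ 304  193   54   48 1944]
steel [179.4 243.5] [177 233   6  22  22]
steel [ 43.1 280.2] [   6  251   67   58 1695]
steel [510.7 271.7] [507 270   9   5  29]
steel [490.3 318.6] [480 280  34  73 251]
steel [132.5 296.5] [122 287  22  2
[... 651 characters left out ...]
.3  78.2] [327  67  21  23 365]
steel [249.5 112.5] [234 100  23  17  39]
steel [401.8 162.6] [385 146  34  34 902]
steel [207.  183.6] [195 173  26  22 427]
steel [340.2 199.9] [ 318  178   45   45 1547]
steel [422.1 221.7] [ 402  203   68   37 1089]
steel [494.4 223.3] [477 205  36  37 708]
steel [109.  218.5] [ 98 206  23  25 228]
steel [610.8 335.6] [587 329  43  15 137]
steel [342.5 347.8] [304 336  63  34 233]
steel [294.2 352.7] [285 343  16  17 115]
steel [617.9 350.1] [611 343  17  16 152]
(209, 184) [ 20  54 100]
(200, 184) [20 64 24]
(215, 183) [ 18  58 101]
(230, 183) [  6 235 101]
(341, 202) [ 37  30 110]
(325, 202) [ 38  26 109]
(360, 232) [  7 221 104]
(430, 148) [  7 224  99]
```

View pics/top_m.png

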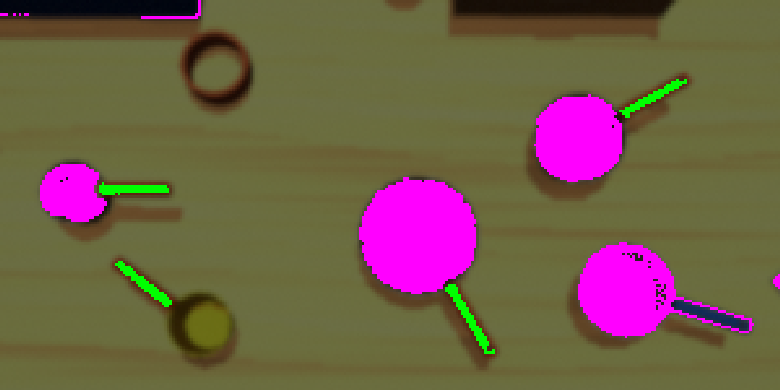

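View pics/side_m.png

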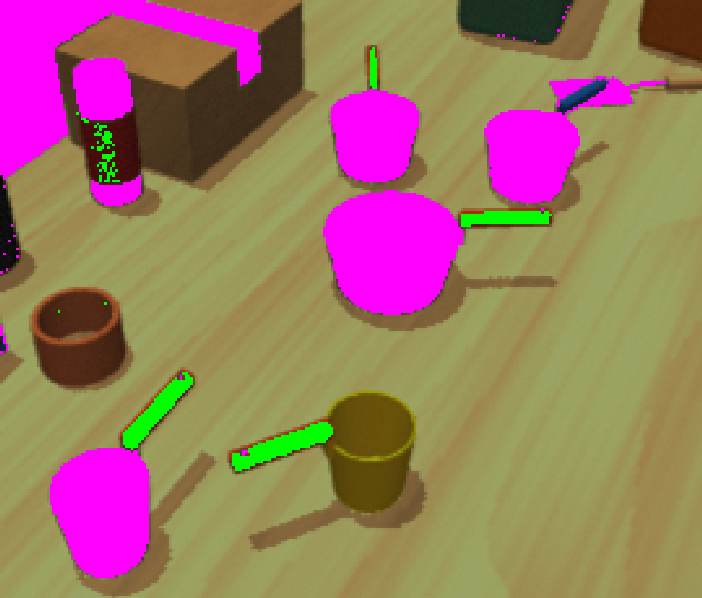

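```bash
cat >> h.py <<'E'
PANS=dict(large=(.065,.060,.085),medium=(.050,.064,.080),small=(.035,.068,.075))
def pan(im,n,hp,bp,name,z0=0):
    R,H,L=PANS[name]; r,s,_=masks(n,im)
    near=lambda bl,p:min(bl,key=lambda b:np.hypot(*(b[0]-p)))
    out={}
    if hp is not None:
        b=near(blobs(r),hp); yx=np.argwhere(b[2])[:,::-1]
        zt=z0+H+(.018 if n=="top" else .013)
        w=ray(n,yx,zt); m=w.mean(0); u,sv,v=np.linalg.svd(w-m,full_matrices=False); d=v[0]
        t=(w-m)@d
        out.update(hc=m,d=d,ext=(np.percentile(t,99)-np.percentile(t,1)),tc=(t.max()+t.min())/2)
    if bp is not None:
        b=near(blobs(s,100),bp); c=max(cv2.findContours(b[2].astype(np.uint8),0,cv2.CHAIN_APPROX_NONE)[0],key=len)
        hull=cv2.convexHull(c)[:,0]; w=ray(n,hull,z0+H).astype(np.float32)
        cc,rr=cv2.minEnclosingCircle((w*1000).reshape(-1,1,2)); 
        A=np.c_[2*w,np.ones(len(w))];sol=np.linalg.lstsq(A,(w**2).sum(1),rcond=None)[0]
        out.update(cen=np.array(cc)/1000,rad=rr/1000,fit=sol[:2],fr=np.sqrt(sol[2]+sol[:2]@sol[:2]))
    if hp is not None:
        d=out["d"]; ref=out.get("cen",None)
        if ref is not None and (out["hc"]-ref)@d<0: d=-d; out["tc"]*=-1
        out["d"]=d; out["ang"]=np.degrees(np.arctan2(d[1],d[0])); out["cen_h"]=out["hc"]+d*out["tc"]-d*(R+L/2)
    return out
E
python3 - <<'E'
from h import *
np.set_printoptions(precision=4,suppress=True)
P={"top":dict(large=((359,231),(340,200)),medium=((430,147),(402,163)),small=((230,182),(207,184))),
"side":dict(large=((374,203),(330,215)),medium=((323,146),(323,171)),small=((239,278),(219,315)))}
for n in P:
    im=cv2.cvtColor(cv2.imread(f"pics/{n}0.png"),cv2.COLOR_BGR2RGB)
    for k,(a,b) in P[n].items():
        o=pan(im,n,a,b,k); print(n,k,{q:np.round(v,4) for q,v in o.items()})
# box height: front bottom & top corners in side
print(ray("top",[(355,115),(443,115)],0), ray("side",[(253,192),(297,155)],0))
for z in(.1,.12,.14,.16):print(z,ray("top",[(355,101),(443,101)],z),ray("side",[(253,152),(297,116)],z))
E
```

```text
top large {'hc': array([ 0.417 , -0.0956]), 'd': array([-0.8535, -0.5211]), 'ext': np.float64(0.081), 'tc': np.float64(0.0024), 'cen': array([ 0.505 , -0.0434]), 'rad': np.float64(0.063), 'fit': array([ 0.5049, -0.0433]), 'fr': np.float64(0.062), 'ang': np.float64(-148.596), 'cen_h': array([ 0.5068, -0.0408])}
top medium {'hc': array([ 0.6514, -0.2896]), 'd': array([ 0.4886, -0.8725]), 'ext': np.float64(0.0751), 'tc': np.float64(0.0016), 'cen': array([ 0.6105, -0.2144]), 'rad': np.float64(0.0493), 'fit': array([ 0.6107, -0.214 ]), 'fr': np.float64(0.0477), 'ang': np.float64(-60.7517), 'cen_h': array([ 0.6082, -0.2124])}
top small {'hc': array([0.5474, 0.2595]), 'd': array([ 0.0213, -0.9998]), 'ext': np.float64(0.0716), 'tc': np.float64(0.0025), 'cen': array([0.5431, 0.3267]), 'rad': np.float64(0.0367), 'fit': array([0.545 , 0.3263]), 'fr': np.float64(0.0346), 'ang': np.float64(-88.782), 'cen_h': array([0.5459, 0.3295])}
side large {'hc': array([ 0.414 , -0.0936]), 'd': array([-0.8457, -0.5336]), 'ext': np.float64(0.0824), 'tc': np.float64(0.0001), 'cen': array([ 0.4943, -0.0156]), 'r
[... 482 characters left out ...]
: array([0.547 , 0.2662]), 'd': array([ 0.0155, -0.9999]), 'ext': np.float64(0.0775), 'tc': np.float64(0.0026), 'cen': array([0.5316, 0.3467]), 'rad': np.float64(0.0553), 'fit': array([0.5301, 0.3445]), 'fr': np.float64(0.0495), 'ang': np.float64(-89.1125), 'cen_h': array([0.546 , 0.3361])}
[[ 0.766  -0.0874]
 [ 0.7675 -0.3489]] [[ 0.7609 -0.0716]
 [ 0.7576 -0.3101]]
0.1 [[ 0.7745 -0.0811]
 [ 0.7757 -0.3223]] [[ 0.783  -0.116 ]
 [ 0.7949 -0.3766]]
0.12 [[ 0.7675 -0.0799]
 [ 0.7688 -0.3167]] [[ 0.7613 -0.0879]
 [ 0.7728 -0.3394]]
0.14 [[ 0.7606 -0.0787]
 [ 0.7618 -0.3112]] [[ 0.7397 -0.0599]
 [ 0.7508 -0.3022]]
0.16 [[ 0.7536 -0.0774]
 [ 0.7548 -0.3057]] [[ 0.7181 -0.0318]
 [ 0.7287 -0.265 ]]
```

```bash
cat >> h.py <<'E'
from scipy.spatial.transform import Rotation as Ro
def shifts(p0,psi0,wps):
    """wps: (x,y,z,psi_deg); mm shift in tool frame of call start"""
    a=np.radians(psi0); X=np.array([np.cos(a),np.sin(a),0]);Y=np.array([np.sin(a),-np.cos(a),0]);Z=np.array([0,0,-1.])
    for w in wps:
        d=(np.array(w[:3])-p0)*1000
        print([round(float(d@q),1) for q in(X,Y,Z)]+[round(-np.radians(w[3]-psi0),3)])
def state():
    o=arm.observe();m=Ro.from_rotvec(o["ee_rot"]).as_matrix()
    psi=np.degrees(np.arctan2(m[1,0],m[0,0]));
    print("t",round(o["clock"],2),"p",o["position"].round(4),"psi",round(psi,2),"tilt",m[:,2].round(3),"w",round(o["width"]*91.8,1),"F",o["force"].round(1));return o["position"],psi
E
python3 - <<'E'
from h import *
p,psi=state()
shifts(np.array([.175,-.6,.405]),psi,[(.25,-.4,.43,50),(.648,-.281,.33,119),(.648,-.281,.236,119)])
for z in(0.2,.25,.3): print(ray("top",[(545,232),(517,192),(517,140)],z))
E
```

```text
t 0.1 p [ 0.1749 -0.5998  0.404 ] psi 16.25 tilt [-0.001  0.001 -1.   ] w 91.8 F [ 0.6 -0.2 -0.1]
[128.0, -171.0, -25.0, np.float64(-0.589)]
[543.4, -173.9, 75.0, np.float64(-1.793)]
[543.4, -173.9, 169.0, np.float64(-1.793)]
[[ 0.41732941 -0.53015144]
 [ 0.51326899 -0.4679257 ]
 [ 0.64237558 -0.4735758 ]]
[[ 0.41564786 -0.50486627]
 [ 0.50690966 -0.44567451]
 [ 0.62972132 -0.45104912]]
[[ 0.41396632 -0.47958109]
 [ 0.50055033 -0.42342331]
 [ 0.61706706 -0.42852244]]
```

Request:
move_arm --pt "35 -60 -10 -0.1" --pt "72 -120 -20 -0.25" --pt "110 -180 -25 -0.4" --pt "147 -238 -25 -0.55" --pt "190 -232 -20 -0.7" --pt "240 -222 -10 -0.85" --pt "290 -215 5 -1.0" --pt "340 -205 20 -1.15" --pt "390 -198 35 -1.3" --pt "440 -190 50 -1.45" --pt "490 -182 62 -1.6" --pt "530 -176 70 -1.75" --pt "543.4 -173.9 75 -1.793" --pt "543.4 -173.9 75 -1.793" --pt "543.4 -173.9 75 -1.793" --pt "543.4 -173.9 75 -1.793" --grip 50 --grip_force 45

```text
clock: 2.1
position: [0.647, -0.2817, 0.3305]
ee_rot: [1.597, 2.704, -0.001]
force: [0.6, -0.3, 0.2]
width: 0.546
```

Run:
```python
from h import *
p,psi=state()
im=arm.get_image("side");cv2.imwrite("pics/s1.png",im[100:260,220:480,::-1].repeat(3,0).repeat(3,1))
```

```text
t 2.1 p [ 0.647  -0.2817  0.3305] psi 118.87 tilt [ 0.    -0.001 -1.   ] w 50.1 F [ 0.6 -0.3  0.2]
```

View pics/s1.png

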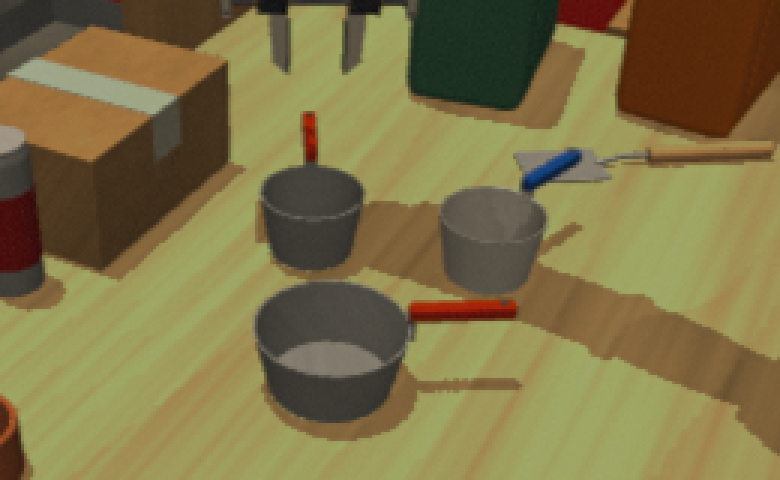

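The open fingers (at about x=275 and 352 in the crop) straddle the medium pan's handle (x≈310). I descend and grip.

Request:
move_arm --pt "0 0 30 0" --pt "0 0 60 0" --pt "0 0 85 0" --pt "0 0 94 0" --pt "0 0 94 0" --pt "0 0 94 0"

```text
clock: 2.9
position: [0.6484, -0.2811, 0.2372]
ee_rot: [1.594, 2.705, 0.001]
force: [0.4, 0.4, -0.0]
width: 0.545
```

Request:
move_arm --pt "0 0 0 0" --pt "0 0 0 0" --pt "0 0 0 0" --pt "0 0 0 0" --pt "0 0 0 0" --pt "0 0 0 0" --pt "0 0 0 0" --grip 5

```text
clock: 3.78
position: [0.648, -0.281, 0.2358]
ee_rot: [1.595, 2.707, 0.0]
force: [-0.4, -0.5, 0.1]
width: 0.148
```

Request:
move_arm --pt "0 0 -10 0" --pt "0 0 -25 0" --pt "0 0 -50 0" --pt "0 0 -80 0" --pt "0 0 -110 0" --pt "0 0 -110 0" --pt "0 0 -110 0"

```text
clock: 4.65
position: [0.6476, -0.2809, 0.3454]
ee_rot: [-1.595, -2.706, 0.001]
force: [0.0, -0.3, -1.9]
width: 0.148
```

Run:
```python
from h import *
p,psi=state()
for n,(a,b,c,d) in dict(side=(60,260,220,480),top=(80,260,260,500)).items():
    im=arm.get_image(n);cv2.imwrite(f"pics/{n}2f.png",im[:,:,::-1]);cv2.imwrite(f"pics/{n}2.png",im[a:b,c:d,::-1].repeat(3,0).repeat(3,1))
```

```text
t 4.65 p [ 0.6476 -0.2809  0.3454] psi 118.99 tilt [-0.001 -0.    -1.   ] w 13.6 F [ 0.  -0.3 -1.9]
```

View pics/side2.png

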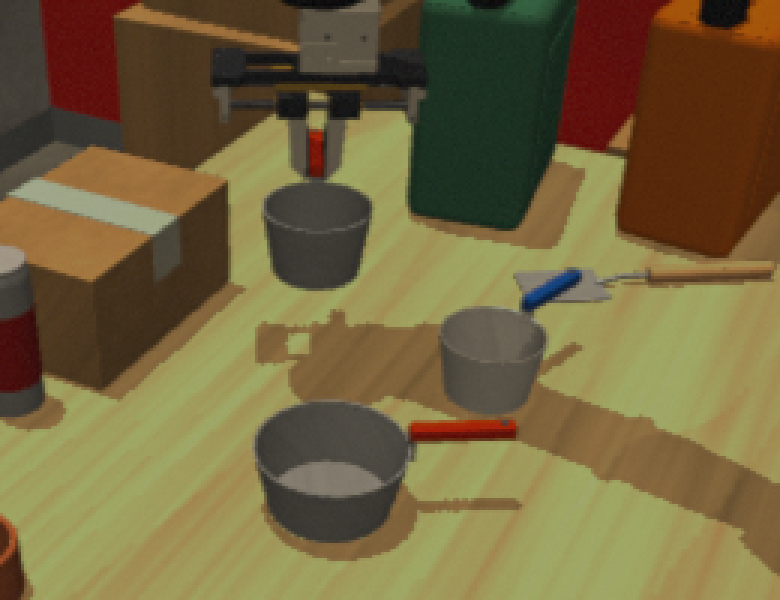

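View pics/top2.png

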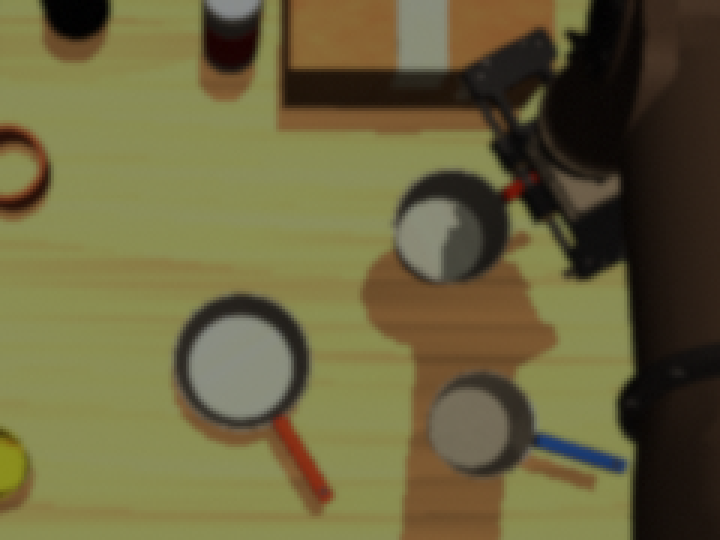

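The medium pan is held by its handle and hangs level. I measure its centre relative to the tool and plan the move to the large pan.

Run:
```python
from h import *
np.set_printoptions(precision=4,suppress=True)
im=cv2.cvtColor(cv2.imread("pics/top2f.png"),cv2.COLOR_BGR2RGB)
_,_,hsv=masks("top",im)
sub=[c for c,s,_ in blobs(masks("top",im)[1],300)];print(sub)
o=pan(im,"top",None,(410,157),"medium",.1095);print({k:np.round(v,4) for k,v in o.items()})
p=np.array([.648,-.281,.346]);psi=119.
CL=np.array([.505,-.0425]); th=-148.3+60
for d in(.0745,.078,):
    u=np.array([np.cos(np.radians(119)),np.sin(np.radians(119))]); print("implied centre",p[:2]+d*u)
hd=np.array([np.cos(np.radians(th)),np.sin(np.radians(th))])
t=CL+.078*hd; print(t)
shifts(p,psi,[(*t,.346,th+180)])
```

```text
[array([180.9815,  58.4271]), array([400.258 ,  72.3159]), array([337.1623,  78.644 ]), array([430.0969, 104.2277]), array([409.3531, 154.8293]), array([206.8927, 183.6872]), array([340.1772, 199.8601]), array([423.4207, 221.8311])]
{'cen': array([ 0.6086, -0.2139]), 'rad': np.float64(0.0497), 'fit': array([ 0.6091, -0.214 ]), 'fr': np.float64(0.0478)}
implied centre [ 0.6119 -0.2158]
implied centre [ 0.6102 -0.2128]
[ 0.5073 -0.1205]
[208.6, -45.2, 0.0, np.float64(0.476)]
```

Request:
move_arm --pt "15 -3 0 0.03" --pt "35 -8 0 0.08" --pt "60 -13 0 0.13" --pt "85 -18 0 0.19" --pt "110 -24 0 0.25" --pt "135 -29 0 0.31" --pt "160 -35 0 0.37" --pt "180 -39 0 0.42" --pt "198 -43 0 0.45" --pt "208.6 -45.2 0 0.476" --pt "208.6 -45.2 0 0.476" --pt "208.6 -45.2 0 0.476" --pt "208.6 -45.2 0 0.476"

```text
clock: 6.38
position: [0.5077, -0.121, 0.3456]
ee_rot: [2.188, 2.254, 0.0]
force: [-0.1, -0.6, -2.2]
width: 0.147
```

Run:
```python
from h import *
p,psi=state()
for n,(a,b,c,d) in dict(side=(60,260,220,480),top=(80,260,260,500)).items():
    im=arm.get_image(n);cv2.imwrite(f"pics/{n}3f.png",im[:,:,::-1]);cv2.imwrite(f"pics/{n}3.png",im[a:b,c:d,::-1].repeat(3,0).repeat(3,1))
```

```text
t 6.38 p [ 0.5077 -0.121   0.3456] psi 91.68 tilt [ 0. -0. -1.] w 13.5 F [-0.1 -0.6 -2.2]
```

View pics/side3.png

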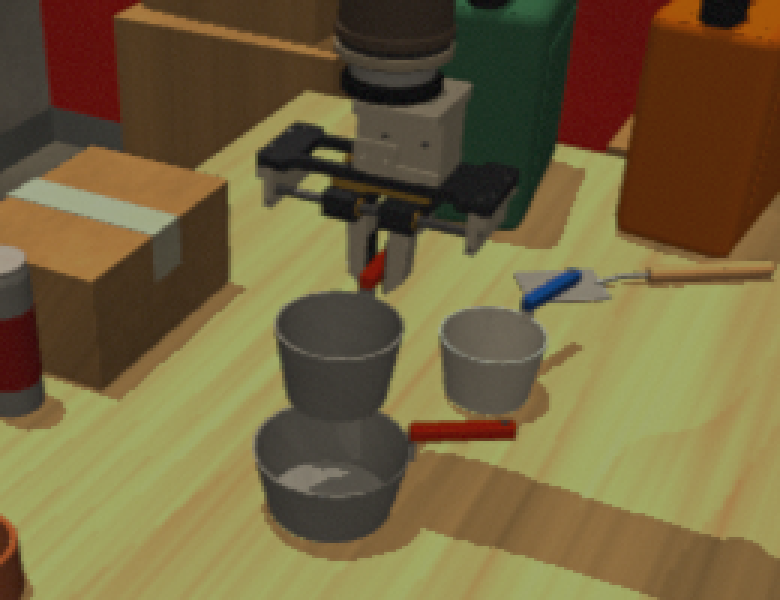

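View pics/top3.png

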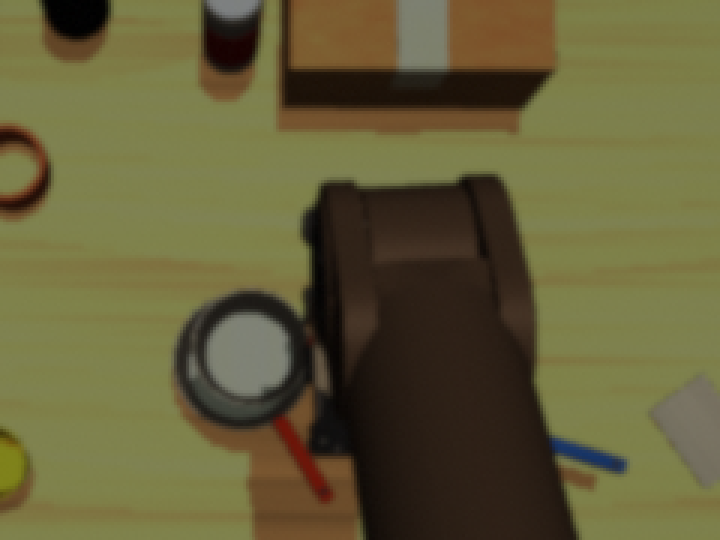

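Run:
```python
from h import *
print(proj("top",(.505,-.0425,.174)),proj("top",(.505,-.0425,.06)),ray("top",[(343.4,195)],.174))
g=cv2.cvtColor(cv2.imread("pics/top3f.png"),cv2.COLOR_BGR2RGB)
g=cv2.resize(g[165:235,305:380],None,fx=8,fy=8,interpolation=cv2.INTER_CUBIC)
g=cv2.convertScaleAbs(g,alpha=1.8);cv2.imwrite("pics/z3.png",g[:,:,::-1])
```

```text
[341.18047876 194.87733249] [339.94129563 199.60564603] [[ 0.50474603 -0.04806078]]
```

View pics/z3.png

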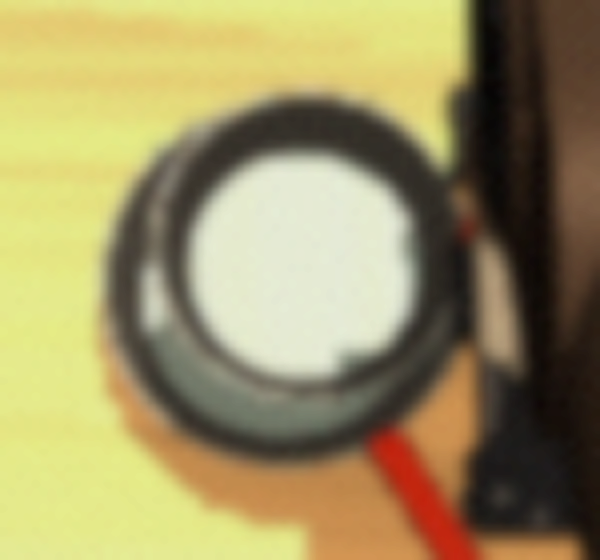

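Request:
move_arm --pt "2 0 10 0" --pt "2 0 25 0" --pt "2 0 40 0" --pt "2 0 55 0" --pt "2 0 70 0" --pt "2 0 82 0" --pt "2 0 91 0" --pt "2 0 97 0" --pt "2 0 101 0" --pt "2 0 103 0" --pt "2 0 103 0" --pt "2 0 103 0"

```text
clock: 7.98
position: [0.5074, -0.1184, 0.243]
ee_rot: [2.188, 2.254, 0.0]
force: [-0.5, 1.3, -1.9]
width: 0.155
```

Run:
```python
from h import *
p,psi=state()
im=arm.get_image("side");cv2.imwrite("pics/s4.png",cv2.resize(im[120:260,250:440,::-1],None,fx=4,fy=4,interpolation=2))
```

```text
t 7.97 p [ 0.5074 -0.1184  0.243 ] psi 91.71 tilt [ 0. -0. -1.] w 14.2 F [-0.5  1.3 -1.9]
```

View pics/s4.png

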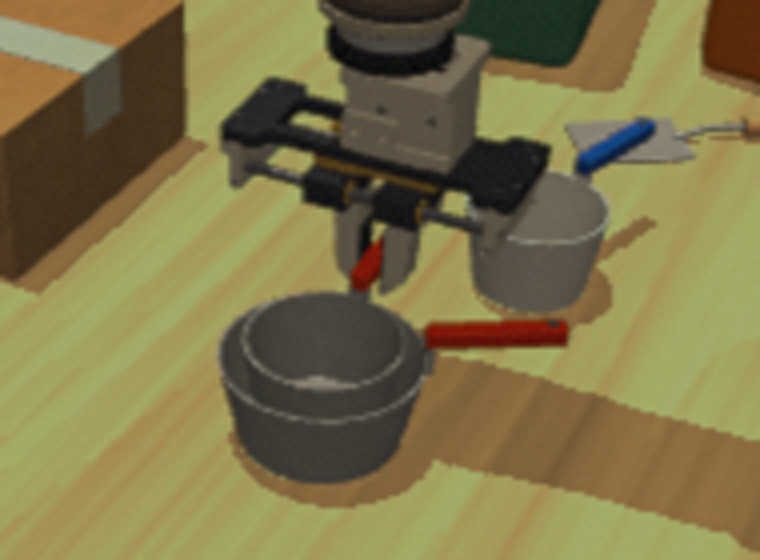

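Run:
```python
from h import *
def P(x,y):return (250+x/4,120+y/4)
c=np.array([.505,-.0425])
for nm,R,z,obs in(("L",.065,.06,(220,427,421)),("M",.05,.071,(242,408,390))):
    a=np.linspace(0,6.28,200);q=np.array([proj("side",(c[0]+R*np.cos(t),c[1]+R*np.sin(t),z)) for t in a])
    print(nm,"pred L,R,bottom",[round(v,0) for v in((q[:,0].min()-250)*4,(q[:,0].max()-250)*4,(q[:,1].max()-120)*4)],"obs",obs)
q0=proj("side",(*c,.07))
for d in((.001,0),(0,.001)): print(d,(proj("side",(c[0]+d[0],c[1]+d[1],.07))-q0)*4)
```

```text
L pred L,R,bottom [np.float64(216.0), np.float64(430.0), np.float64(418.0)] obs (220, 427, 421)
M pred L,R,bottom [np.float64(241.0), np.float64(406.0), np.float64(387.0)] obs (242, 408, 390)
(0.001, 0) [-1.47516401 -0.48332536]
(0, 0.001) [-0.73755386  0.86384913]
```

Both rims match the predicted concentric position to within about 1 px, with the medium pan 3 mm above its seat. I lower it onto the floor and release.

Request:
move_arm --pt "0 0 1 0" --pt "0 0 2 0" --pt "0 0 3 0" --pt "0 0 3.5 0" --pt "0 0 3.5 0" --pt "0 0 3.5 0"

```text
clock: 8.78
position: [0.5073, -0.1186, 0.2395]
ee_rot: [2.188, 2.254, -0.0]
force: [-2.1, -2.3, 6.2]
width: 0.148
```

Request:
move_arm --pt "0 0 0 0" --pt "0 0 0 0" --pt "0 0 0 0" --pt "0 0 0 0" --pt "0 0 0 0" --grip 40

```text
clock: 9.4
position: [0.5073, -0.1184, 0.2392]
ee_rot: [2.188, 2.254, -0.0]
force: [0.1, -0.9, 0.3]
width: 0.434
```

Request:
move_arm --pt "0 0 -20 0" --pt "0 0 -50 0" --pt "0 0 -90 0" --pt "0 0 -110 0" --pt "0 0 -110 0" --pt "0 0 -110 0"

```text
clock: 10.15
position: [0.5069, -0.1184, 0.3484]
ee_rot: [-2.187, -2.254, 0.001]
force: [-0.3, 0.4, -0.5]
width: 0.437
```

Run:
```python
from h import *
p,psi=state()
im=arm.get_image("side");cv2.imwrite("pics/s5.png",cv2.resize(im[120:260,250:440,::-1],None,fx=4,fy=4,interpolation=2))
pm=np.array([.5074,-.1185,.3495]);t=np.array([.545+0.0012,.328-.070,.33])
shifts(p,psi,[(*t,91)]);
shifts(p,psi,[(*t,91)])
```

```text
t 10.15 p [ 0.5069 -0.1184  0.3484] psi 91.71 tilt [-0.001  0.    -1.   ] w 40.1 F [-0.3  0.4 -0.5]
[375.1, 50.5, 18.4, np.float64(0.012)]
[375.1, 50.5, 18.4, np.float64(0.012)]
```

View pics/s5.png

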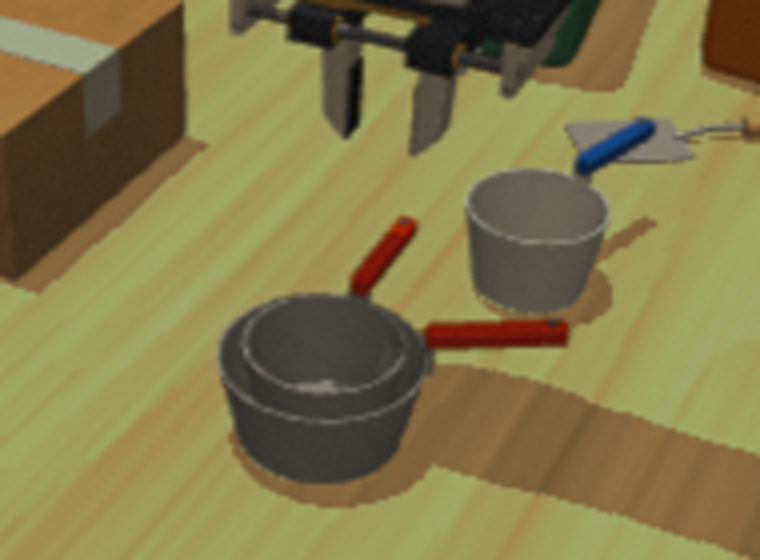

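The medium pan sits concentric in the large one, and its handle (crop 360,285 → 405,225) is clear of the large handle. Next is the small pan.

Request:
move_arm --pt "30 4 0 0.0" --pt "75 10 0 0.003" --pt "125 17 0 0.005" --pt "175 24 2 0.007" --pt "225 30 5 0.009" --pt "275 37 9 0.01" --pt "320 43 13 0.012" --pt "355 48 17 0.012" --pt "376 51 20 0.012" --pt "376 51 20 0.012" --pt "376 51 20 0.012" --pt "376 51 20 0.012"

```text
clock: 11.7
position: [0.5474, 0.2573, 0.3292]
ee_rot: [2.203, 2.238, -0.001]
force: [-0.6, 0.1, -0.1]
width: 0.436
```

Run:
```python
from h import *
np.set_printoptions(precision=4,suppress=True)
p,psi=state()
im=arm.get_image("side");cv2.imwrite("pics/s6.png",cv2.resize(im[170:350,150:350,::-1],None,fx=3,fy=3,interpolation=2))
im=arm.get_image("top");cv2.imwrite("pics/t6f.png",im[:,:,::-1])
for k,a,b in(("large",(359,231),(340,200)),):
    o=pan(im,"top",a,b,k);print({q:np.round(v,4) for q,v in o.items()})
o=pan(im,"top",(371,197),(340,200),"medium",.004);print({q:np.round(v,4) for q,v in o.items() if q in("hc","ang","cen_h","ext")})
cv2.imwrite("pics/t6.png",cv2.resize(im[110:260,180:480,::-1],None,fx=2.6,fy=2.6,interpolation=2))
```

```text
t 11.7 p [0.5474 0.2573 0.3292] psi 90.91 tilt [ 0.    -0.001 -1.   ] w 40.0 F [-0.6  0.1 -0.1]
{'hc': array([ 0.417 , -0.0953]), 'd': array([-0.8511, -0.525 ]), 'ext': np.float64(0.0797), 'tc': np.float64(0.0018), 'cen': array([ 0.504 , -0.0428]), 'rad': np.float64(0.0635), 'fit': array([ 0.505 , -0.0433]), 'fr': np.float64(0.0623), 'ang': np.float64(-148.3339), 'cen_h': array([ 0.5069, -0.0398])}
{'hc': array([ 0.505 , -0.1214]), 'ext': np.float64(0.0677), 'ang': np.float64(-87.5238), 'cen_h': array([ 0.5013, -0.0372])}
```

View pics/s6.png

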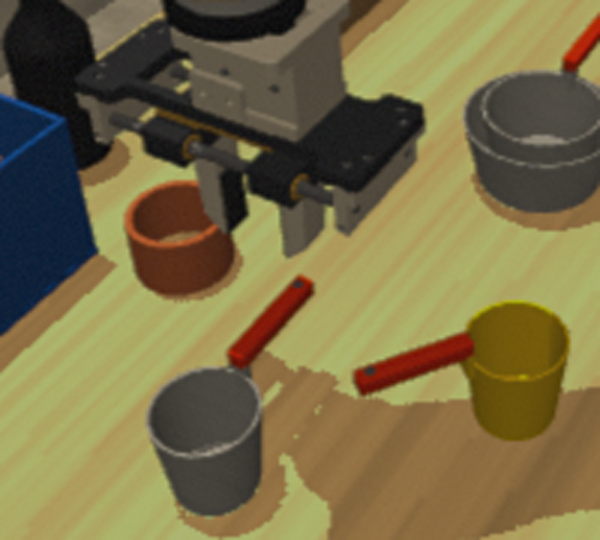

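View pics/t6.png

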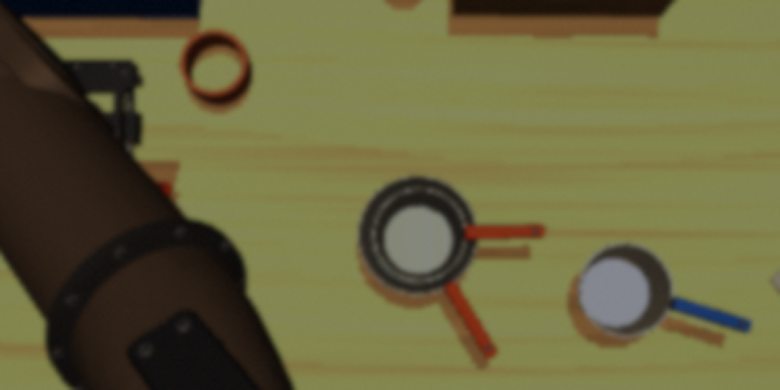

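The fingers straddle the line of the small pan's handle. The top view shows the medium handle about 60.8° from the large one. I descend and grip.

Request:
move_arm --pt "0 0 30 0" --pt "0 0 60 0" --pt "0 0 82 0" --pt "0 0 89.5 0" --pt "0 0 89.5 0" --pt "0 0 89.5 0"

```text
clock: 12.55
position: [0.5474, 0.2591, 0.2408]
ee_rot: [2.201, 2.241, 0.002]
force: [-0.2, 1.4, -0.0]
width: 0.437
```

Request:
move_arm --pt "0 0 0 0" --pt "0 0 0 0" --pt "0 0 0 0" --pt "0 0 0 0" --pt "0 0 0 0" --pt "0 0 0 0" --pt "0 0 0 0" --grip 5

```text
clock: 13.42
position: [0.5471, 0.2589, 0.2398]
ee_rot: [2.201, 2.241, 0.0]
force: [-0.3, -1.0, 2.2]
width: 0.15
```

Request:
move_arm --pt "0 0 -10 0" --pt "0 0 -25 0" --pt "0 0 -50 0" --pt "0 0 -80 0" --pt "0 0 -115 0" --pt "0 0 -120 0" --pt "0 0 -120 0" --pt "0 0 -120 0"

```text
clock: 14.42
position: [0.5467, 0.2586, 0.3587]
ee_rot: [-2.201, -2.241, 0.003]
force: [-0.7, 0.4, -1.2]
width: 0.15
```

Run:
```python
from h import *
np.set_printoptions(precision=4,suppress=True)
p,psi=state()
im=arm.get_image("side");cv2.imwrite("pics/s7f.png",im[:,:,::-1]);cv2.imwrite("pics/s7.png",cv2.resize(im[120:350,130:400,::-1],None,fx=2.5,fy=2.5,interpolation=2))
C=np.array([.505,-.0425]);th=np.radians(-28);hd=np.array([np.cos(th),np.sin(th)])
t=C+.070*hd;print(t)
shifts(p,psi,[(*t,.36,152)])
```

```text
t 14.43 p [0.5467 0.2586 0.3587] psi 91.03 tilt [-0.002 -0.001 -1.   ] w 13.7 F [-0.7  0.4 -1.2]
[ 0.5668 -0.0754]
[-334.3, 14.1, -1.3, np.float64(-1.064)]
```

View pics/s7.png

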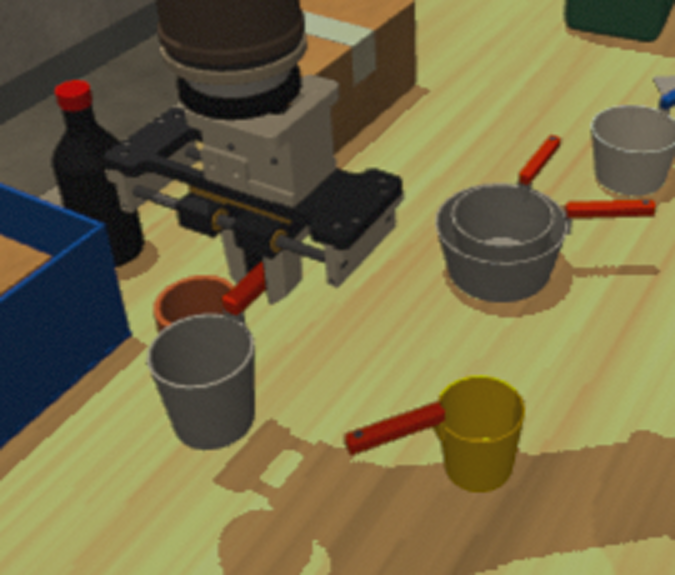

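```bash
cat >> h.py <<'E'
def ext(n,c,R,z):
    a=np.linspace(0,6.283,400);q=np.array([proj(n,(c[0]+R*np.cos(t),c[1]+R*np.sin(t),z)) for t in a])
    return np.round([q[:,0].min(),q[:,0].max(),q[:,1].min(),q[:,1].max()],1)
E
python3 - <<'E'
from h import *
print("obs",130+149/2.5,130+254/2.5,120+315/2.5,120+388/2.5)
for y in(.3266,.3286,.3306):print(y,ext("side",(.5455,y),.035,.1875))
print(ext("side",(.543,.3286),.035,.1875))
print("foot",ext("side",(.5455,.3286),.028,.1195), 120+447/2.5,130+172/2.5)
E
```

```text
obs 189.6 231.6 246.0 275.2
0.3266 [190.1 233.4 242.6 272.3]
0.3286 [189.3 232.6 243.3 273.1]
0.3306 [188.4 231.9 244.  274. ]
[190.5 233.9 243.8 273.7]
foot [200.  232.7 274.  298.2] 298.8 198.8
```

Request:
move_arm --pt "-15 1 0 -0.03" --pt "-40 2 0 -0.1" --pt "-70 3 0 -0.2" --pt "-105 5 0 -0.32" --pt "-140 6 0 -0.44" --pt "-175 8 0 -0.56" --pt "-210 9 0 -0.68" --pt "-245 11 0 -0.8" --pt "-275 12 0 -0.9" --pt "-303 14 0 -0.98" --pt "-323 15 0 -1.035" --pt "-334.8 15 0 -1.064" --pt "-334.8 15 0 -1.064" --pt "-334.8 15 0 -1.064" --pt "-334.8 15 0 -1.064"

```text
clock: 16.35
position: [0.568, -0.0746, 0.3597]
ee_rot: [-0.759, -3.048, -0.0]
force: [-0.2, -0.2, -1.1]
width: 0.147
```

Run:
```python
from h import *
p,psi=state()
for n,(a,b,c,d) in dict(side=(120,260,250,440),top=(150,250,290,410)).items():
    im=arm.get_image(n);im=cv2.convertScaleAbs(im,alpha=1.6 if n=="top" else 1.2)
    f=4 if n=="side" else 6
    cv2.imwrite(f"pics/{n}8.png",cv2.resize(im[a:b,c:d,::-1],None,fx=f,fy=f,interpolation=2))
print(ext("side",(.505,-.0425),.035,.1875),ext("top",(.505,-.0425),.035,.1875))
```

```text
t 16.35 p [ 0.568  -0.0746  0.3597] psi 152.04 tilt [-0.  0. -1.] w 13.5 F [-0.2 -0.2 -1.1]
[317.2 348.2 154.7 170.8] [327.2 355.5 180.3 208.3]
```

View pics/side8.png

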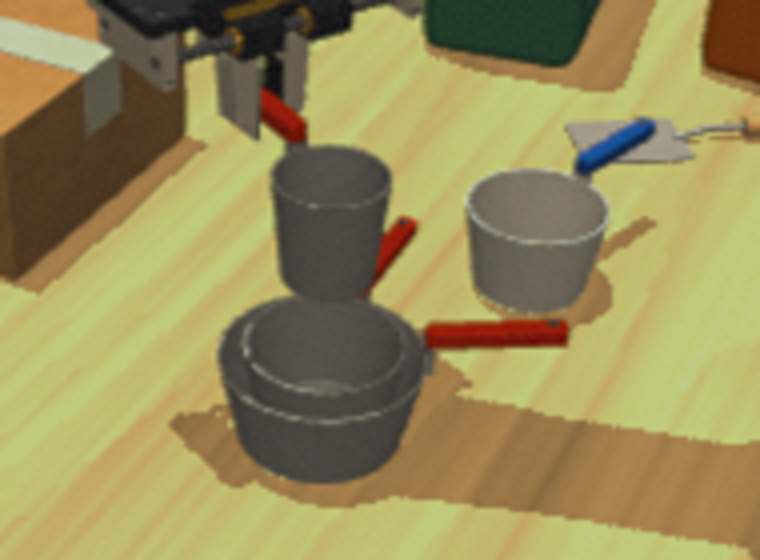

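View pics/top8.png

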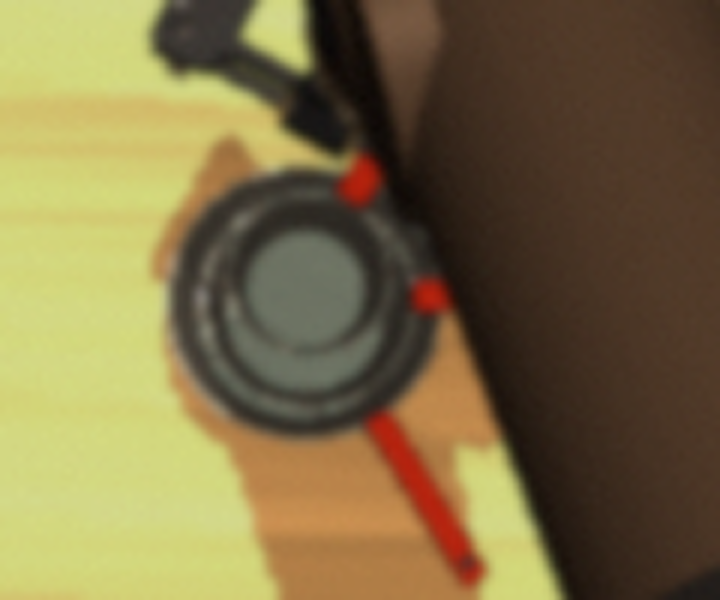

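The small pan's rim lies within about 1 px of where a centred pan would appear in both views. I descend to just above the seat.

Request:
move_arm --pt "0 0 12 0" --pt "0 0 30 0" --pt "0 0 48 0" --pt "0 0 64 0" --pt "0 0 78 0" --pt "0 0 90 0" --pt "0 0 99 0" --pt "0 0 105 0" --pt "0 0 108 0" --pt "0 0 108 0" --pt "0 0 108 0"

```text
clock: 17.82
position: [0.5682, -0.0755, 0.2521]
ee_rot: [0.76, 3.048, 0.0]
force: [-0.4, -0.1, -1.6]
width: 0.144
```

Run:
```python
from h import *
p,psi=state()
for n,(a,b,c,d) in dict(side=(120,260,250,440),top=(150,250,290,410)).items():
    im=arm.get_image(n);im=cv2.convertScaleAbs(im,alpha=1.6 if n=="top" else 1.2)
    f=4 if n=="side" else 6
    cv2.imwrite(f"pics/{n}9.png",cv2.resize(im[a:b,c:d,::-1],None,fx=f,fy=f,interpolation=2))
```

```text
t 17.82 p [ 0.5682 -0.0755  0.2521] psi 151.99 tilt [ 0.001 -0.    -1.   ] w 13.2 F [-0.4 -0.1 -1.6]
```

View pics/side9.png

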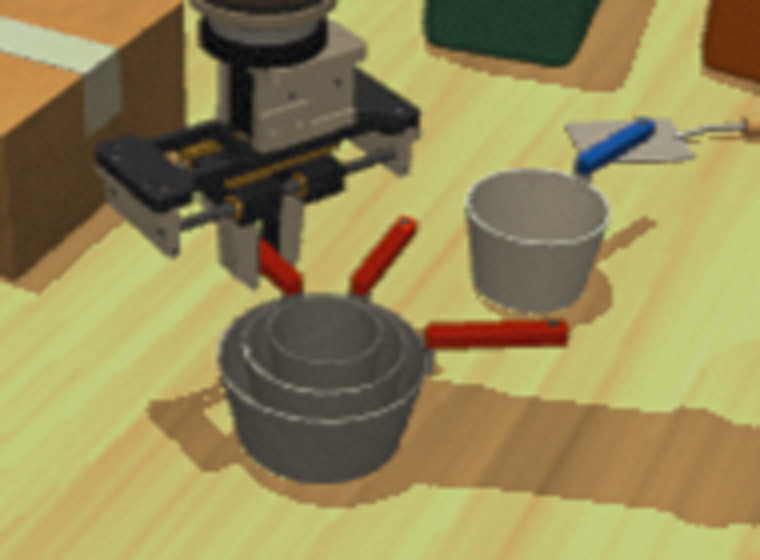

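View pics/top9.png

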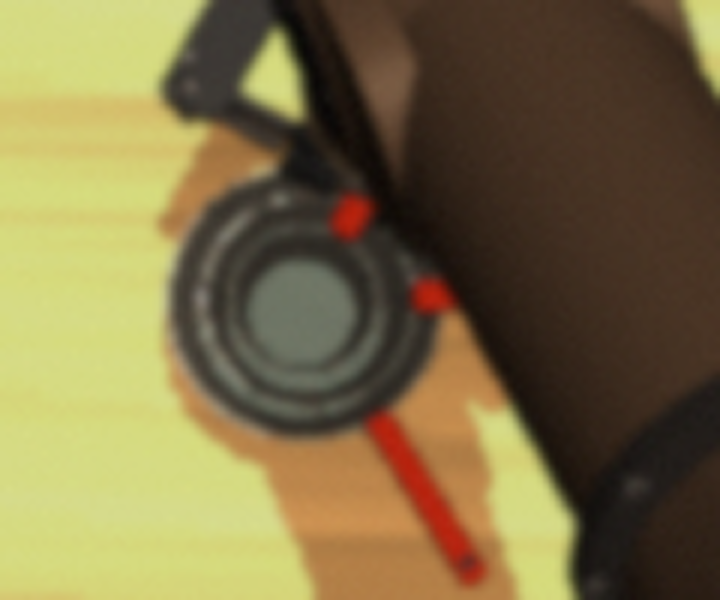

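The small pan is concentric, with three nested rims centred around (302,305) in the top crop. I lower the last 4 mm and release.

Request:
move_arm --pt "0 0 1.5 0" --pt "0 0 3 0" --pt "0 0 4 0" --pt "0 0 4.5 0" --pt "0 0 4.5 0" --pt "0 0 4.5 0"

```text
clock: 18.68
position: [0.5683, -0.0756, 0.2476]
ee_rot: [0.76, 3.047, -0.0]
force: [1.0, -1.5, 5.5]
width: 0.149
```

Request:
move_arm --pt "0 0 0 0" --pt "0 0 0 0" --pt "0 0 0 0" --pt "0 0 0 0" --pt "0 0 0 0" --grip 40

```text
clock: 19.3
position: [0.568, -0.0755, 0.2472]
ee_rot: [-0.76, -3.048, 0.0]
force: [-0.0, 0.4, 0.2]
width: 0.438
```

Request:
move_arm --pt "0 0 -20 0" --pt "0 0 -50 0" --pt "0 0 -90 0" --pt "0 0 -125 0" --pt "0 0 -150 0" --pt "-50 0 -160 0" --pt "-100 0 -160 0" --pt "-140 0 -160 0" --pt "-160 0 -160 0" --pt "-160 0 -160 0" --pt "-160 0 -160 0"

```text
clock: 20.68
position: [0.7086, -0.1499, 0.4081]
ee_rot: [0.759, 3.048, 0.001]
force: [-1.6, 0.2, 1.1]
width: 0.433
```

Run:
```python
from h import *
np.set_printoptions(precision=4,suppress=True)
p,psi=state()
for n,(a,b,c,d) in dict(side=(120,260,250,440),top=(130,260,290,480)).items():
    im=arm.get_image(n)
    if n=="top": 
        for c_,s_,_ in blobs(masks(n,im)[0]): print(c_.round(1),s_)
        cv2.imwrite("pics/top10f.png",im[:,:,::-1])
    im=cv2.convertScaleAbs(im,alpha=1.6 if n=="top" else 1.2)
    cv2.imwrite(f"pics/{n}10.png",cv2.resize(im[a:b,c:d,::-1],None,fx=4,fy=4,interpolation=2))
```

```text
t 20.68 p [ 0.7086 -0.1499  0.4081] psi 152.04 tilt [ 0.     0.001 -1.   ] w 39.8 F [-1.6  0.2  1.1]
[278.2  56. ] [273  51  12  11 104]
[352.5 177.9] [345 165  17  25 120]
[372.5 198.8] [358 196  31   7 138]
[234.9 218.6] [225 210  21  18  87]
[360.5 232.7] [351 219  20  28 113]
```

View pics/side10.png

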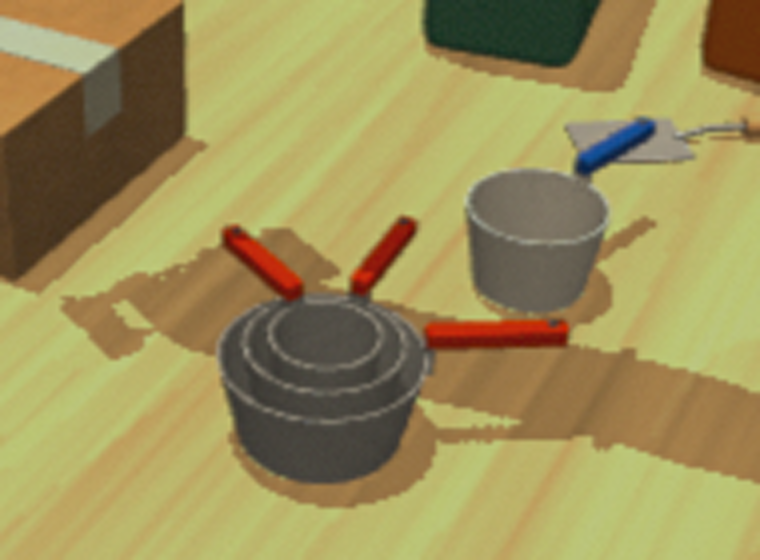

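View pics/top10.png

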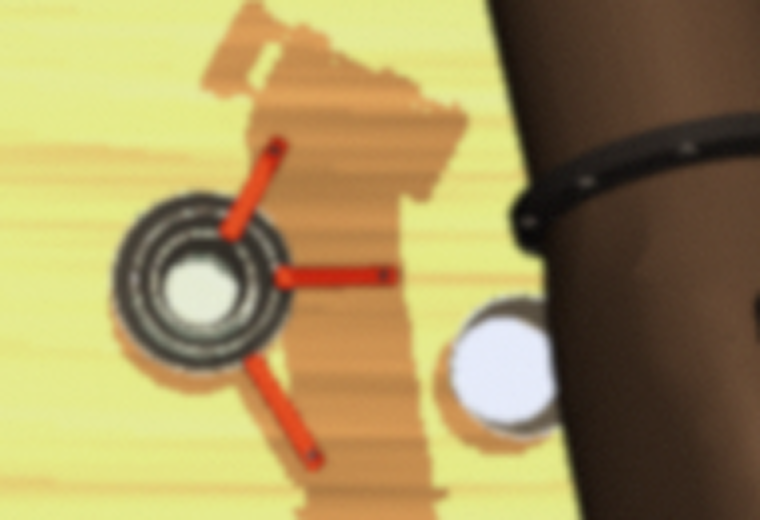

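Run:
```python
from h import *
im=cv2.cvtColor(cv2.imread("pics/top10f.png"),cv2.COLOR_BGR2RGB)
for k,h,z in(("large",(360,232),0),("medium",(372,199),.004),("small",(352,178),.008)):
    o=pan(im,"top",h,(340,200),k,z);print(k,o["ang"].round(1),o["hc"].round(4),round(o["ext"],4))
# expected side rim rows if level
for R,z in((.065,.06),(.05,.068),(.035,.076)): e=ext("side",(.505,-.0425),R,z);print(((e-[250,250,120,120])*4).round(0))
print(arm.sign_off())
```

```text
large -147.3 [ 0.4137 -0.0982] 0.0831
medium -87.8 [ 0.5053 -0.1299] 0.0786
small -28.8 [ 0.5609 -0.0753] 0.0739
[216. 430. 288. 418.]
[241. 406. 292. 391.]
[266. 382. 295. 364.]
the job is handed in; nothing more can be done
None
```

The three pans are stacked and the job is handed in at about 21 s: the medium pan went into the large one first, then the small pan into the medium.

- **Fan:** the last top view puts the handles at about -147°, -88° and -29°, so the steps are about 59.5° and 59° round the same way.
- **Seating:** each pan met the floor beneath it with 5–6 N before release. In the last side view the three rims are concentric and appear at the seated heights, within a pixel or two of prediction, so they look level. Pan centres measured from the handles and from the rims differed by up to about 8 mm between views. I relied mostly on the top view.
- **Blue-handled pan:** I never touched it, and it stood in the same place in the last side view.
- **Other checks:** the arm was lifted and clear of the stack when I handed in. No check failed, and every force reading at the end of a move was under 10 N.

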